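# Balance weight from its tray pocket to the scale

### The arm

A 6-joint arm with a two-finger parallel gripper is mounted at the origin on the work surface. World frame = base frame: x ahead of the robot, y to its left, z up, the work surface at z = 0. Lengths are in m, angles in rad, forces in N, time in s.
With the tool pointing down it reaches from about 0.375 to 0.9 m from the base axis. Payload 3.1 kg.
Tool frame: the origin (TCP) lies at the very end of the fingers, on their centre line; the grasp point (between the pads) lies env.grip_depth behind it (env.grip_depth is the distance from the TCP to the grasp point, in m); z points along the fingers, y is the line along which they close (so a half turn about z gives the same grasp; the last joint's range is limited). The gripper opens to 85 mm and grips with 20 to 120 N. Pads are 22 mm wide; open, the fingers measure 114 mm over their backs; the gripper's body (76 mm by 85 mm) begins 54 mm behind the grasp point. The pads swing forward as they close: fully open they stand 13 mm farther back than shut.
Start: joints at [0.997, 0.527, 1.433, -0, 1.181, -0.178], TCP at [0.241, 0.577, 0.231] pointing down, gripper open.
Joint ranges: [-3.08, 3.08], [-0.75, 2.2], [0.22, 2.44], [-1.43, 4.57], [0, 2.65], [-2.85, 2.85]. Speed limits (rad/s): [2.79, 2.79, 3.14, 3.14, 3.14, 3.14].

### API

Orientations are given as a unit quaternion [x, y, z, w].
In Python, from station import env gives the robot as it stands.
- The arm moves only by the tool arm_command, never from a script. Its arguments are lists of equal length, an entry for each row: "linear": the shift along the tool's x, y, z in mm, a list of three; "delta_rot": the turn, a rotation vector about the tool's x, y, z in degrees, a list of three; "claw": the finger opening in mm, from 0 to 85.4. A call has 1 to 10 rows; each row shifts and turns the commanded pose from where the row before left it, along the tool's axes as they then stand; what a row does not reach is not made up. A row lasts 1/12 s, in which the tool goes at most 41.7 mm and 7.16 degrees, less where a joint would pass 70% of its speed; a pose out of reach is approached as far as the arm can. A call is refused whole if a number of a shift passes 41.7 or a number of a turn 7.16, either way. A call with a gripper value outside its range is refused whole. The fingers move at their own pace and stop on an object; "force" is the grip in N (left out, the last holds). Time passes only in rows, so rows that do not move let the fingers close. It gives the time, the measured TCP pose, the force, the opening and the grip force at its end, in the units of the state.
- env.state(): the state, without advancing time (a new reading comes with each control period).
- env.grab_frame(name): name is "scene" or "top" or "wrist"; returns a dict with "image" (480x640x3 uint8, red, green, blue), "z_map" (480x640 float32, m along the optical axis (not along the pixel's ray), 0 where there is no reading), "vertical_fov" (degrees; the focal length in pixels is half the picture's height over the tangent of half this angle, whatever the lens; pixels are square), "cx", "cy" (the principal point, pixels), "distortion" ([k1, k2, p1, p2, k3] as OpenCV has them; the pictures are not rectified), "rvec" (rotation vector, rad) and "tvec" (3), from world to camera coordinates, as OpenCV has them. Camera axes: x right, y down, z forward; pixel columns grow to the right and rows downward; lengths in m; the calibration is good to about 2 mm. A picture is of the moment at which its call begins.
- env.hand_in(): hands the job in; it is judged then, once.
The state is a dict: "clock": time; "qpos": joint angles; "joint_vel": joint speeds; "effort": joint torques, N m; "tcp_pos": TCP position; "tool_rot": TCP orientation; "force": force on the tool from outside, world axes, zero at the start; "torque": the same for the moment, N m; "opening": opening from 0.0 (shut) to 1.0 (fully open); "grip_force": force on a finger pad.
Only numpy, scipy, OpenCV 4.12 (cv2) and the standard library are available. Lean on these libraries where they do the work, as an engineer would, in place of code of your own. Each camera call takes 0.05 s, during which the arm holds its last target. There are 200 camera calls.

### The job

Before the flywheel is trimmed, its balance weight has to be check-weighed: take the weight with the flat upright tab out of its pocket in the grey tray, lifting it straight up by the tab, and stand it upright in the middle of the scale's round pan. Keep it upright on the way, set it down rather than dropping it, and leave the other two weights in their pockets.

Things in the scene. Friction and masses are not known exactly. Their poses are not given: they have to be found in the camera images.
- tab_weight: The steel weight to be weighed, about 0.4 kg: a round puck, 46 mm in diameter, 25 mm tall, with a flat upright tab on the middle of its top, 40 mm long, 12 mm thick, 36 mm tall (61 mm overall). Origin: centre of the puck's underside; z up, x along the tab's length, y across its thickness. The puck is sunk flush in a pocket of the grey tray: only the tab stands proud. Turned any way.
- knob_weight: Bystander in another pocket: same puck, but a round mushroom knob on top (30 mm across, 57 mm overall). Origin: centre of its underside. The tray is a fixed grey plate, 180 x 180 x 33 mm, flat on the table, turned any way, with four pockets 49 mm wide, 25 mm deep, 85 mm apart in a square; the three weights sit in any three, one is empty.
- pin_weight: Bystander in another pocket of the tray: the same steel puck, but with a short thin round pin on top (10 mm in diameter, 45 mm overall height). Origin: centre of its underside.
- pan (a point): Centre of the top face of the scale's pan, a flat rigid steel disc 150 mm in diameter, its top 54 mm above the table; z up. The scale is a fixed white box, 220 x 180 mm and 42 mm tall, its display on the side nearer the robot. Scale and tray stand left and right of the robot's centre line, either way round.
Mind the look-alikes: they are no part of the job. What is shaped like the tab_weight but purple is not meant.

How it is judged:
On the way:
1. the tab weight is held by the fingers clear above the tray, upright within 20 degrees (height (world z) of tab_weight above 0.042 m and angle between tab_weight's own z axis and vertical below 0.35 rad and contact force between the fingers and tab_weight above 0.5 N), for 0.1 s.
At the end, for the whole second after the job is handed in: The tab weight stands at rest on the scale's pan, upright within 10 degrees, its centre within 25 mm of the pan's centre; the knob weight and the pin weight sit in their pockets, within 15 mm of where they were and not raised more than 8 mm (horizontal distance between tab_weight and pan below 0.025 m and height (world z) of tab_weight between 0.049 and 0.06 m and angle between tab_weight's own z axis and vertical below 0.17 rad and linear speed of tab_weight below 0.02 m/s and height (world z) of each of knob_weight, pin_weight below 0.016 m and distance of each of knob_weight, pin_weight from where it was at the start of the episode below 0.015 m); the robot touches nothing.
It fails at once if the tab weight is tipped more than 35 degrees (angle between tab_weight's own z axis and vertical above 0.61 rad).
It fails at once if the tab weight is dropped (falls faster than 0.45 m/s, about 10 mm of free fall, out of the fingers) (contact force between the fingers and tab_weight below 0.05 N and linear speed of tab_weight above 0.45 m/s).
It fails at once if the knob weight or the pin weight is lifted out of its pocket (height (world z) of any of knob_weight, pin_weight above 0.03 m).
It also fails if it takes over 37 s, if anything falls off the work surface, if the arm or the gripper's body presses on something with over 40 N, if the wrist force passes 120 N, or if a joint passes its speed limit or range.

## Working session

There is one attempt and no reset: what is moved stays moved. The work goes in short steps, Python scripts to look and compute and a tool call to move; the robot and the scene stay as the last step left them, time stands still between calls to the robot, and variables do not carry over. Pictures are saved under pics/ and viewed, at most 10 in all, crops included, and the job is handed in when it is done.

Besides the shell and the picture viewer there is one more tool, called as name(argument=value, ...) on one line, values as JSON. arm_command: Moves the arm, as the interface text tells. Its arguments: {"type":"object","properties":{"linear":{"type":"array"},"delta_rot":{"type":"array"},"claw":{"type":"array"},"force":{"type":"number"}},"required":["linear","delta_rot","claw"]}

```bash
mkdir -p pics; cat > h.py <<'E'
import numpy as np, cv2, pickle
from scipy.spatial.transform import Rotation as R
def grab(env,name):
    f=env.grab_frame(name); pickle.dump(f,open(f'pics/{name}.pkl','wb')); return f
def load(name): return pickle.load(open(f'pics/{name}.pkl','rb'))
def K(f):
    fl=240/np.tan(np.radians(f['vertical_fov'])/2)
    return np.array([[fl,0,f['cx']],[0,fl,f['cy']],[0,0,1.]])
def ray(f,uv):
    n=cv2.undistortPoints(np.array(uv,float).reshape(-1,1,2),K(f),np.array(f['distortion'],float)).reshape(-1,2)
    Rm=cv2.Rodrigues(np.array(f['rvec'],float))[0]; t=np.array(f['tvec'],float).ravel()
    return -Rm.T@t, np.c_[n,np.ones(len(n))]@Rm
def at_z(f,uv,z):
    o,d=ray(f,uv); return o+d*((z-o[2])/d[:,2])[:,None]
def cloud(f):
    v,u=np.mgrid[:480,:640]; uv=np.c_[u.ravel(),v.ravel()]
    o,d=ray(f,uv); return (o+d*f['z_map'].ravel()[:,None]).reshape(480,640,3)
E
python3 - <<'E'
from station import env
from h import *
s=env.state(); print(s['clock'],env.grip_depth,s['tool_rot'],s['opening'])
a=[]
for n in('top','scene'):
    f=grab(env,n); cv2.imwrite(f'pics/{n}.png',f['image'][:,:,::-1])
    c=cloud(f); print(n,f['distortion'],c[240,320],c[100,320],c[240,100])
E
```

```text
0.0 0.0187 [ 1.96620213e-01  9.80479121e-01 -1.01509242e-03 -3.94385079e-04] 1.0024153314779132
top [-0.17724108  0.          0.          0.          0.        ] [ 0.54577216 -0.03197587  0.0012448 ] [ 7.89179528e-01 -3.15871649e-02 -4.91141154e-04] [0.54480616 0.33695711 0.0041686 ]
scene [-0.16445463  0.          0.          0.          0.        ] [ 0.47813743 -0.05077289  0.00711027] [ 0.065907   -0.0815688   0.01391953] [ 5.02891641e-01 -4.97865865e-01  2.91623053e-04]
```

View pics/top.png

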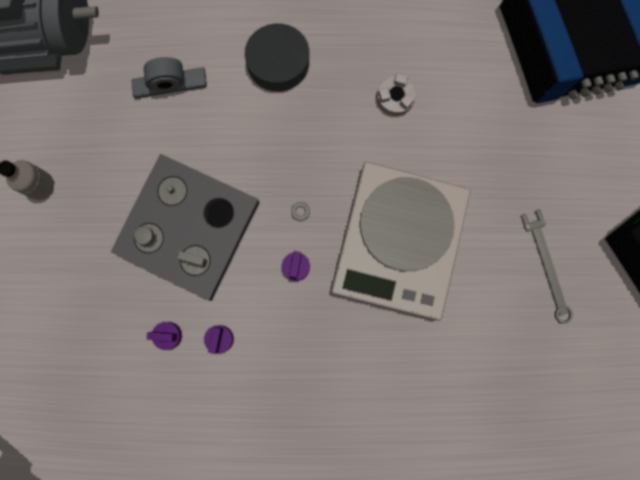

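View pics/scene.png

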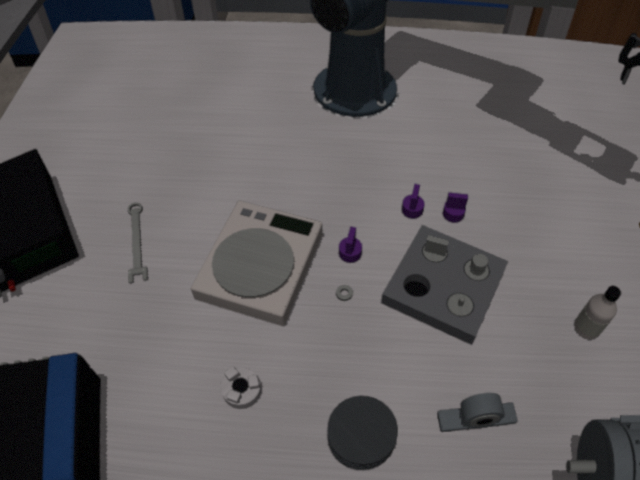

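The top view shows the tray with the tab weight at about (195,260), the knob at (148,238), the pin at (172,191) and the empty pocket at (219,212). The pan is at about (407,224). The purple decoys stand off the tray. Next I'll measure the tab and the pan.

```bash
python3 - <<'E'
from h import *
P=[]
for n in('top','scene'):
    f=load(n); c=cloud(f)
    g=at_z(f,[[195,260]],.033)[0] if n=='top' else P0
    P0=g
    m=(np.hypot(c[...,0]-g[0],c[...,1]-g[1])<.04)&(c[...,2]>.058)&(c[...,2]<.08)
    p=c[m]; v,u=np.nonzero(m)
    r=cv2.minAreaRect(p[:,:2].astype(np.float32)*1000)
    print(n,g,len(p),p.mean(0),r,(u.min(),u.max(),v.min(),v.max()))
    w=np.linalg.eigh(np.cov(p[:,:2].T)); print('axis',np.degrees(np.arctan2(w[1][1,1],w[1][0,1])),w[0]**.5)
    # pan by height
    gp=at_z(load('top'),[[407,224]],.054)[0]
    m=(np.hypot(c[...,0]-gp[0],c[...,1]-gp[1])<.1)&(c[...,2]>.0485)&(c[...,2]<.065)
    print('pan',gp,m.sum(),cv2.minEnclosingCircle(c[m][:,:2].astype(np.float32)*1000),c[m].mean(0))
f=load('top')
a=cv2.resize(f['image'][225:300,145:245],None,fx=8,fy=8,interpolation=cv2.INTER_CUBIC); cv2.imwrite('pics/c1.png',a[:,:,::-1])
for q in([148,238],[172,191],[219,212],[195,260]): print(at_z(f,[q],.033)[0])
E
```

```text
top [0.50896933 0.16733699 0.033     ] 205 [0.50856224 0.16608988 0.06904726] ((509.1171875, 167.18048095703125), (40.07548522949219, 12.12617301940918), 74.61849212646484) (np.int64(177), np.int64(204), np.int64(252), np.int64(265))
axis 76.05775972844066 [0.00342504 0.01190973]
pan [ 0.56469581 -0.167596    0.054     ] 6873 ((566.9082641601562, -168.55343627929688), 75.26768493652344) [ 0.56564982 -0.16791999  0.05440528]
scene [0.50896933 0.16733699 0.033     ] 198 [0.51148312 0.16827362 0.06727266] ((509.599609375, 168.83412170410156), (40.48573684692383, 15.361899375915527), 74.94618225097656) (np.int64(426), np.int64(448), np.int64(235), np.int64(248))
axis 75.74051945580588 [0.00387312 0.01180485]
pan [ 0.56469581 -0.167596    0.054     ] 4502 ((566.96875, -167.74046325683594), 76.4837646484375) [ 0.57014727 -0.16641347  0.05459511]
[0.54420515 0.24513467 0.033     ]
[0.621046   0.20845971 0.033     ]
[0.586355   0.13054413 0.033     ]
[0.50896933 0.16733699 0.033     ]
```

View pics/c1.png

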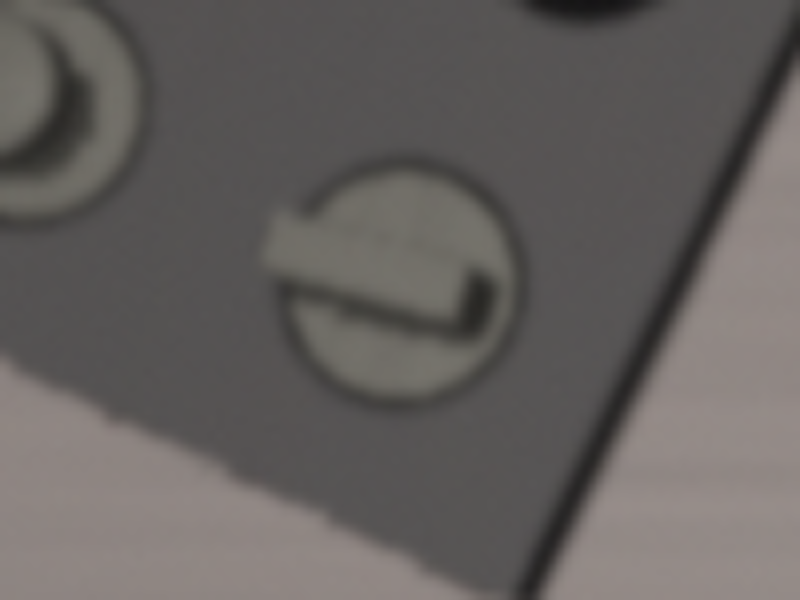

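The crop shows the puck centred near (195.2,260.6) and the tab tilted along the world 75° direction. Both cameras agree, with the tab at about (0.509,0.167) and the pan at (0.567,−0.168). Moving to a hover over the tab.

arm_command(linear=[[-20.3,-13.7,0],[-20.3,-13.7,0],[-20.3,-13.7,0],[-20.3,-13.7,0],[-20.3,-13.7,0],[-20.3,-13.7,0],[-20.3,-13.7,0],[-20.3,-13.7,0],[-20.3,-13.7,0],[-20.3,-13.7,0]], delta_rot=[[0,0,0],[0,0,0],[0,0,0],[0,0,0],[0,0,0],[0,0,0],[0,0,0],[0,0,0],[0,0,0],[0,0,0]], claw=[45,45,45,45,45,45,45,45,45,45], force=60)

```text
clock: 0.93
tcp_pos: [0.3756, 0.3708, 0.2309]
tool_rot: [0.197, 0.98, -0.0, -0.0]
force: [0.6, 0.5, 0.3]
opening: 0.524
grip_force: 0.0
```

arm_command(linear=[[-20.3,-13.7,0],[-20.3,-13.7,0],[-20.3,-13.7,0],[-20.3,-13.7,0],[-20.3,-13.7,0],[-20.3,-13.7,0],[-20.3,-13.7,0],[-20.3,-13.7,0],[-20.3,-13.7,0],[-20.3,-13.7,0]], delta_rot=[[0,0,0],[0,0,0],[0,0,0],[0,0,0],[0,0,0],[0,0,0],[0,0,0],[0,0,0],[0,0,0],[0,0,0]], claw=[45,45,45,45,45,45,45,45,45,45])

```text
clock: 1.77
tcp_pos: [0.5101, 0.1662, 0.231]
tool_rot: [0.197, 0.98, -0.0, -0.0]
force: [0.3, -0.4, -0.5]
opening: 0.53
grip_force: 0.0
```

arm_command(linear=[[0,0,0],[0,0,0],[0,0,0],[0,0,0],[0,0,0],[0,0,0],[0,0,0],[0,0,0],[0,0,0],[0,0,0]], delta_rot=[[0,0,6.8],[0,0,6.8],[0,0,6.8],[0,0,6.8],[0,0,6.8],[0,0,6.8],[0,0,6.8],[0,0,6.8],[0,0,6.8],[0,0,6.8]], claw=[45,45,45,45,45,45,45,45,45,45])

```text
clock: 2.6
tcp_pos: [0.5095, 0.1673, 0.2309]
tool_rot: [0.713, 0.701, -0.0, -0.0]
force: [-0.1, -0.4, -0.5]
opening: 0.527
grip_force: 0.0
```

arm_command(linear=[[0,0,10],[0,0,20],[0,0,20],[0,0,0],[0,0,0]], delta_rot=[[0,0,6.8],[0,0,6.8],[0,0,0.5],[0,0,0],[0,0,0]], claw=[45,45,45,45,45])

```text
clock: 3.02
tcp_pos: [0.5089, 0.1672, 0.1804]
tool_rot: [0.792, 0.611, -0.001, -0.001]
force: [0.4, 0.1, 0.3]
opening: 0.529
grip_force: 0.0
```

```bash
cat > st.py <<'E'
from station import env
from h import *
s=env.state(); Rt=R.from_quat(s['tool_rot']).as_matrix()
print(s['clock'],s['tcp_pos'],'yaw y',np.degrees(np.arctan2(Rt[1,1],Rt[0,1])),'z',Rt[:,2],s['force'],s['opening']*85.4,s['grip_force'])
def to(x,y,z=None):
    p=np.array(s['tcp_pos']); d=np.array([x,y,p[2] if z is None else z])-p; print('shift mm',Rt.T@d*1000)
E
python3 - <<'E'
from st import *
to(.5092,.1674)
f=grab(env,'wrist'); cv2.imwrite('pics/w1.png',f['image'][:,:,::-1])
c=cloud(f); g=[.509,.167]
m=(np.hypot(c[...,0]-g[0],c[...,1]-g[1])<.04)&(c[...,2]>.06)&(c[...,2]<.08)
p=c[m]; print(len(p),p.mean(0),cv2.minAreaRect(p[:,:2].astype(np.float32)*1000))
E
```

```text
3.0167 [0.50893483 0.16721356 0.1803672 ] yaw y -14.74772693545079 z [-3.34405137e-03 -3.26104433e-04 -9.99994355e-01] [0.42985698 0.10187726 0.30307555] 45.184650571910616 0.0
shift mm [ 0.24779639  0.20897395 -0.00094754]
825 [0.50927367 0.17051008 0.0691997 ] ((509.0086975097656, 169.43824768066406), (40.369651794433594, 11.891118049621582), 75.08483123779297)
```

View pics/w1.png

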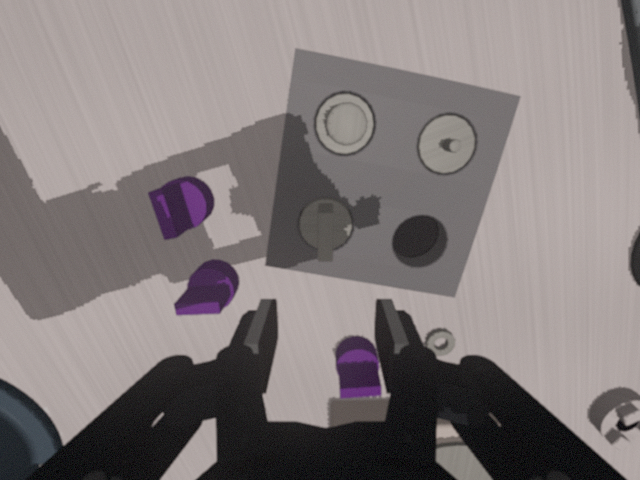

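The wrist view shows the tab at (325,232), in line with the fingers. The tab's direction and position match the earlier measurements, so I'm descending.

arm_command(linear=[[1,0.2,15],[0,0,20],[0,0,20],[0,0,20],[0,0,15],[0,0,15],[0,0,10],[0,0,10],[0,0,10],[0,0,6]], delta_rot=[[0,0.1,0],[0,0,0],[0,0,0],[0,0,0],[0,0,0],[0,0,0],[0,0,0],[0,0,0],[0,0,0],[0,0,0]], claw=[45,45,45,45,45,45,45,45,45,45])

```text
clock: 3.9
tcp_pos: [0.5107, 0.1685, 0.0398]
tool_rot: [0.792, 0.61, 0.001, -0.0]
force: [0.0, -0.1, 0.4]
opening: 0.525
grip_force: 0.0
```

arm_command(linear=[[0,0,0],[0,0,0],[0,0,0],[0,0,0],[0,0,0],[0,0,0],[0,0,0],[0,0,0],[0,0,0],[0,0,0]], delta_rot=[[0,0,0],[0,0,0],[0,0,0],[0,0,0],[0,0,0],[0,0,0],[0,0,0],[0,0,0],[0,0,0],[0,0,0]], claw=[35,28,22,17,13,10,5,5,5,5], force=60)

```text
clock: 4.73
tcp_pos: [0.5094, 0.1686, 0.0407]
tool_rot: [0.792, 0.61, -0.0, -0.001]
force: [-4.4, 2.0, 5.4]
opening: 0.128
grip_force: 59.2
```

```bash
python3 -c "
from st import *"
```

```text
4.7333 [0.50935261 0.16861038 0.04068984] yaw y -14.777094672658414 z [-0.00140725  0.00172775 -0.99999752] [-4.36477502  2.02723733  5.35572951] 10.938552371065505 59.17251706123352
```

arm_command(linear=[[0,-1,0],[0,0,-3],[0,0,-5],[0,0,-6],[0,0,-8],[0,0,-8],[0,0,-8],[0,0,-8],[0,0,-8],[0,0,-8]], delta_rot=[[0,0,0],[0,0,0],[0,0,0],[0,0,0],[0,0,0],[0,0,0],[0,0,0],[0,0,0],[0,0,0],[0,0,0]], claw=[5,5,5,5,5,5,5,5,5,5])

```text
clock: 5.57
tcp_pos: [0.5095, 0.1686, 0.1033]
tool_rot: [0.792, 0.61, 0.001, -0.0]
force: [0.3, 1.3, -3.7]
opening: 0.129
grip_force: 58.4
```

arm_command(linear=[[0,0,-10],[0,0,-10],[0,0,-10],[0,0,-8],[0,0,0],[0,0,0]], delta_rot=[[0,0,0],[0,0,0],[0,0,0],[0,0,0],[0,0,0],[0,0,0]], claw=[5,5,5,5,5,5])

```text
clock: 6.07
tcp_pos: [0.5098, 0.1686, 0.141]
tool_rot: [0.792, 0.61, 0.001, -0.0]
force: [-0.5, -0.8, -3.0]
opening: 0.128
grip_force: 58.6
```

```bash
python3 - <<'E'
from st import *
to(.567,-.168)
f=grab(env,'scene'); a=cv2.resize(f['image'][150:350,320:520],None,fx=3,fy=3); cv2.imwrite('pics/s2.png',a[:,:,::-1])
E
```

```text
6.0667 [0.50975187 0.16857611 0.14098454] yaw y -14.775034300667771 z [ 0.00187833  0.00180719 -0.9999966 ] [-0.54655669 -0.77907173 -3.04902824] 10.904793509369487 58.60822677612305
shift mm [-310.84706876  141.1902111    -0.50072584]
```

View pics/s2.png

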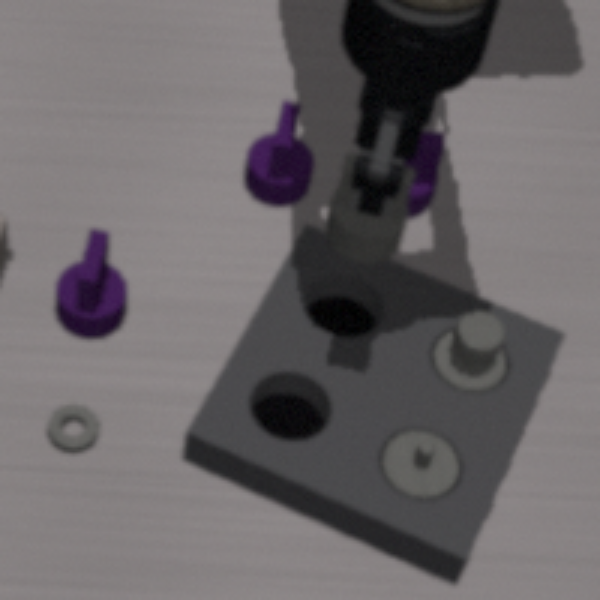

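The weight is held upright at crop (370,215) with its pocket empty, and the knob and pin weights are still in theirs. Carrying it to the pan.

arm_command(linear=[[-5,2.3,0],[-10,4.5,0],[-14,6.4,0],[-16,7.3,0],[-16,7.3,0],[-16,7.3,0],[-16,7.3,0],[-16,7.3,0],[-16,7.3,0],[-16,7.3,0]], delta_rot=[[0,0,0],[0,0,0],[0,0,0],[0,0,0],[0,0,0],[0,0,0],[0,0,0],[0,0,0],[0,0,0],[0,0,0]], claw=[5,5,5,5,5,5,5,5,5,5])

```text
clock: 6.95
tcp_pos: [0.5353, 0.0139, 0.1394]
tool_rot: [0.792, 0.61, 0.0, -0.001]
force: [0.7, -0.0, -3.0]
opening: 0.127
grip_force: 58.6
```

arm_command(linear=[[-16,7.3,0],[-16,7.3,0],[-16,7.3,0],[-16,7.3,0],[-16,7.3,0],[-16,7.3,0],[-16,7.3,0],[-16,7.3,0],[-14,6.2,0],[-10,4,0]], delta_rot=[[0,0,0],[0,0,0],[0,0,0],[0,0,0],[0,0,0],[0,0,0],[0,0,0],[0,0,0],[0,0,0],[0,0,0]], claw=[5,5,5,5,5,5,5,5,5,5])

```text
clock: 7.78
tcp_pos: [0.5632, -0.1511, 0.1393]
tool_rot: [0.793, 0.61, 0.0, -0.0]
force: [0.7, 0.3, -3.0]
opening: 0.132
grip_force: 58.6
```

arm_command(linear=[[-8,3,0],[-5,1.5,0],[0,0,0],[0,0,0],[0,0,0]], delta_rot=[[0,0,0],[0,0,0],[0,0,0],[0,0,0],[0,0,0]], claw=[5,5,5,5,5])

```text
clock: 8.2
tcp_pos: [0.5638, -0.1614, 0.1397]
tool_rot: [0.792, 0.611, 0.001, -0.001]
force: [-0.7, 0.7, -3.9]
opening: 0.129
grip_force: 58.6
```

```bash
python3 - <<'E'
from st import *
to(.567,-.168)
E
```

```text
8.2 [ 0.56379366 -0.16144106  0.13968136] yaw y -14.73900245759994 z [-3.62872113e-04  2.47372430e-03 -9.99996875e-01] [-0.70930068  0.72337203 -3.90878245] 10.975095362525106 58.56935977935791
shift mm [-5.52734742  4.76953575 -0.01738851]
```

arm_command(linear=[[-3,2.5,3],[-2.5,2.3,6],[0,0,8],[0,0,8],[0,0,8],[0,0,7],[0,0,5],[0,0,3],[0,0,0],[0,0,0]], delta_rot=[[0,0,0],[0,0,0],[0,0,0],[0,0,0],[0,0,0],[0,0,0],[0,0,0],[0,0,0],[0,0,0],[0,0,0]], claw=[5,5,5,5,5,5,5,5,5,5])

```text
clock: 9.03
tcp_pos: [0.5675, -0.1688, 0.0916]
tool_rot: [0.792, 0.61, 0.001, -0.001]
force: [-0.3, -0.7, -3.1]
opening: 0.129
grip_force: 58.6
```

arm_command(linear=[[0,0,1],[0,0,1],[0,0,1],[0,0,0],[0,0,0]], delta_rot=[[0,0,0],[0,0,0],[0,0,0],[0,0,0],[0,0,0]], claw=[5,5,5,5,5])

```text
clock: 9.45
tcp_pos: [0.5675, -0.1689, 0.0889]
tool_rot: [0.792, 0.61, 0.001, -0.0]
force: [-0.0, 0.2, -3.5]
opening: 0.136
grip_force: 58.6
```

arm_command(linear=[[0,0,0.5],[0,0,0.5],[0,0,0.5],[0,0,0.5],[0,0,0],[0,0,0]], delta_rot=[[0,0,0],[0,0,0],[0,0,0],[0,0,0],[0,0,0],[0,0,0]], claw=[5,5,5,5,5,5])

```text
clock: 9.95
tcp_pos: [0.5675, -0.1688, 0.0867]
tool_rot: [0.792, 0.61, 0.001, -0.001]
force: [0.4, -0.3, -4.0]
opening: 0.129
grip_force: 58.6
```

arm_command(linear=[[0,0,0.5],[0,0,0.5],[0,0,0],[0,0,0]], delta_rot=[[0,0,0],[0,0,0],[0,0,0],[0,0,0]], claw=[5,5,5,5])

```text
clock: 10.28
tcp_pos: [0.5675, -0.1688, 0.0866]
tool_rot: [0.792, 0.61, 0.001, -0.0]
force: [-2.8, 1.7, 6.0]
opening: 0.13
grip_force: 59.7
```

The weight is on the pan: the vertical force went from −4 to +6 N. Releasing.

arm_command(linear=[[0,0,0],[0,0,0],[0,0,0],[0,0,0],[0,0,0],[0,0,0],[0,0,0],[0,0,0],[0,0,0],[0,0,0]], delta_rot=[[0,0,0],[0,0,0],[0,0,0],[0,0,0],[0,0,0],[0,0,0],[0,0,0],[0,0,0],[0,0,0],[0,0,0]], claw=[5,5,11,13,16,20,26,34,42,45], force=20)

```text
clock: 11.12
tcp_pos: [0.5675, -0.1688, 0.0857]
tool_rot: [0.792, 0.61, 0.001, -0.001]
force: [1.3, 0.0, -0.9]
opening: 0.527
grip_force: 0.0
```

arm_command(linear=[[0,0,0],[0,0,-5],[0,0,-10],[0,0,-15],[0,0,-20],[0,0,-20],[0,0,-20],[0,0,-20],[0,0,-10],[0,0,0]], delta_rot=[[0,0,0],[0,0,0],[0,0,0],[0,0,0],[0,0,0],[0,0,0],[0,0,0],[0,0,0],[0,0,0],[0,0,0]], claw=[45,45,45,45,45,45,45,45,45,45])

```text
clock: 11.95
tcp_pos: [0.5691, -0.1698, 0.2092]
tool_rot: [0.792, 0.61, 0.002, 0.003]
force: [0.5, -0.6, -0.3]
opening: 0.528
grip_force: 0.0
```

```bash
python3 - <<'E'
from st import *
f=grab(env,'scene'); c=cloud(f)
m=(np.hypot(c[...,0]-.567,c[...,1]+.168)<.06)&(c[...,2]>.105)&(c[...,2]<.125)
p=c[m]; print(len(p),p.mean(0),cv2.minAreaRect(p[:,:2].astype(np.float32)*1000))
a=cv2.resize(f['image'][150:350,170:520],None,fx=2.2,fy=2.2); cv2.imwrite('pics/s3.png',a[:,:,::-1])
E
```

```text
11.95 [ 0.56912568 -0.16982888  0.20922626] yaw y -14.769077368436992 z [ 0.00655004 -0.00145148 -0.99997749] [ 0.51589293 -0.60859165 -0.33063687] 45.07664280179347 0.0
211 [ 0.57045868 -0.16776561  0.11329003] ((569.1021118164062, -167.9678192138672), (41.19732666015625, 15.02983570098877), 72.11518096923828)
```

View pics/s3.png

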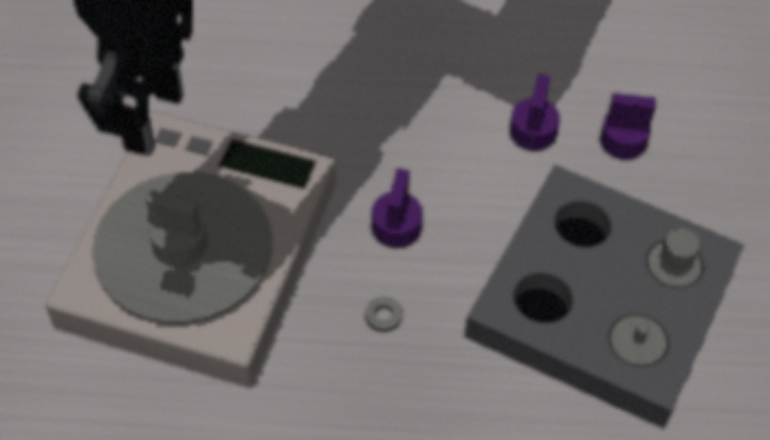

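The weight stands upright mid-pan at crop (178,235). The knob and pin weights are still in their pockets, and the gripper is clear. Handing in.

```bash
python3 -c "
from station import env
print(env.hand_in())"
```

```text
the job is handed in; nothing more can be done
None
```

The tab weight stands upright within about 3 mm of the pan's centre by camera, the knob and pin weights stayed in their pockets, and the job was handed in at about 12 s; the hand-in call returned no verdict.

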